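# Restock the breakfast jam case

### The arm

A 6-joint arm with a two-finger parallel gripper is mounted at the origin on the work surface. World frame = base frame: x ahead of the robot, y to its left, z up, the work surface at z = 0. Lengths are in m, angles in rad, forces in N, time in s.
With the tool pointing down it reaches from about 0.35 to 1 m from the base axis. Payload 7.1 kg.
Tool frame: the origin (TCP) lies between the finger pads; the fingertips stand 22 mm ahead of it and the grasp point (between the pads) lies 3 mm ahead of it; x points along the fingers, y is the direction in which the jaws open and shut, and the axes are right-handed (so a half turn about x gives the same grasp; the last joint's range is limited). The gripper opens to 85 mm and grips with 20 to 120 N. Pads are 22 mm wide; open, the fingers measure 114 mm over their backs; the gripper's body (76 mm by 85 mm) begins 54 mm behind the grasp point. The pads swing forward as they close: fully open they stand 13 mm farther back than shut.
Start: joints at [1.291, 0.423, 1.63, -0, 1.089, -0.019], TCP at [0.161, 0.604, 0.253] pointing down, gripper open.
Joint ranges: [-3, 3], [-0.9, 2.11], [0.09, 2.58], [-1.31, 4.45], [0.11, 2.69], [-2.54, 2.54]. Speed limits (rad/s): [2.39, 2.39, 3.01, 3.14, 3.14, 3.14].

### API

Orientations are given as a rotation vector (axis times angle).
In Python, from rig import manip gives the robot as it stands. The module is installed in compiled form; this text tells all that it offers. Calls block until the motion is done:
- manip.move_to(position, orientation): joint-space move of the TCP to a pose.
- manip.servo_line(position, orientation=None, rate=0.15): straight line of the TCP; orientation=None keeps the orientation; rate is the mean speed in m/s.
- manip.set_joints(angles): joint-space move.
- manip.command_gripper(opening, f_grip=None): finger opening in m; f_grip is the grip in N (None keeps the last); returns when the fingers have stopped.
- manip.hold(seconds).
- manip.solve_ik(position, orientation): joint angles nearest the present ones, or None.
- manip.camera(name): name is "scene" or "side" or "wrist"; returns a dict with "image" (384x512x3 uint8, red, green, blue), "fx", "fy", "cx", "cy" (pixels), "k1" (the pictures are not rectified: a ray, as slopes to the right and down, at radius r is drawn at 1 + k1 r^2 times it, then the intrinsics apply), "cam_to_world" (4x4, takes a point from camera to world coordinates); the wrist camera has in their place "mount" (4x4, takes a point from camera to tool coordinates, whose origin is the TCP and whose axes are the tool frame's). Camera axes: x right, y down, z forward; pixel columns grow to the right and rows downward; lengths in m; the calibration is good to about 2 mm. A picture is of the moment at which its call begins: read the wrist's pose just before it. There is no depth.
A pose or a line that the arm cannot do raises manip.IKError and nothing moves.
- manip.sign_off(): hands the job in, once; it reports no verdict.
Readings, each from a call of its own:
- manip.get_time(): time.
- manip.get_joint_positions(): joint angles.
- manip.get_joint_vel(): joint speeds.
- manip.get_tau(): joint torques, N m.
- manip.get_position(): TCP position.
- manip.get_ee_rot(): TCP orientation.
- manip.get_contact_force(): force on the tool from outside, world axes, zero at the start.
- manip.get_torque(): the same for the moment, N m.
- manip.get_width(): finger opening in m.
Only numpy, scipy, OpenCV 4.12 (cv2) and the standard library are available. Lean on these libraries where they do the work, as an engineer would, in place of code of your own. Each camera call takes 0.05 s, during which the arm holds its last target. There are 200 camera calls.

### The job

Restock the jam case on the breakfast buffet: pull its door open past the catch, draw the tray right out by its red handle and stand every jam jar that is on the counter upright on the tray. Then slide the loaded tray back in under the clear roof until it is fully home, and push the door shut until the catch snaps. Leave the other crockery, bottles and packets where they are.

Things in the scene. Friction and masses are not known exactly. Their poses are not given: they have to be found in the camera images.
- case: Low jam case fixed on the counter: brown wooden side and back walls 70 mm high, no floor (the counter is its floor). Origin: on the counter, middle of the doorway, level with the wall fronts; +x points into the case, +y to the door's hinge, z up. The bay is 170 mm wide (y -85 to 85 mm) and 200 mm deep (x 0 to 200 mm); side walls 12 mm thick.
- roof_edge (a point): Middle of the front edge of the case's clear roof, 60 mm behind the doorway, on its upper side. The roof is 4 mm thick, underside 70 mm above the counter, and covers the bay from here to the back; in front of it the bay is open above. A ledge with tea tins stands on the roof beyond case x = 160 mm, up to 150 mm high.
- catch (a point): The sprung roller catch, 55 mm above the counter, beside the free edge of the shut door. It holds the door at 0: about 8 to 13 N at the knob takes it out or pushes it in. It is felt only below about 0.08 rad; the click is near 0.04 rad, and inside 0.03 the door snaps to 0 by itself. Housing: case y -95 to -127 mm, x -19 to 14 mm.
- door (a joint): Opening angle of the case's white upright door, rad: 0 shut, 2.0 stop. The free edge swings out of the doorway (to case -x), then round to +y. 12 mm thick, reaching 180 mm from the hinge, 85 mm high; shut, it covers case x -12 to 0 mm. Away from the catch it turns with slight friction and stays where left. From about 1.75 rad it is clear of the tray's path.
- door_knob (a point): Grip point of the door's knob: an upright round black post 16 mm in diameter standing on the door's upper edge, from 85 to 135 mm above the counter; this point is 115 mm above the counter, 155 mm from the hinge axis. It may turn between the fingers.
- door_hinge (a point): Point on the door's upright hinge axis (case x = -6 mm, y = +90 mm), 85 mm above the counter.
- tray_mid (a point): Centre of the floor's upper side of the loose steel tray (0.5 kg), 4 mm above its underside. x towards its back edge (away from the handle), z up. 156 x 156 mm outside, walls 4 mm thick, 20 mm high overall; inside x and y -74 to 74 mm. It starts in the case, its x along the case's x. Fully home this point is at case x about 0.118 m (0.122 touching the back wall), y about 0.
- tray_handle (a point): Grip point of the tray's red upright handle, 90 mm in front of tray_mid (tray x = -90 mm), 70 mm above the tray's underside. A bar 14 mm (x) by 20 mm (y), 85 mm high, joined to the tray's front edge by a low lug. With the tray home it stands about 28 mm inside the doorway, in front of the roof's edge, and the shut door clears it.
- jar1_mid (a point): Centre (half-way up) of a squat jam jar with dark red (strawberry) content, pale label and brass-coloured lid: a cylinder 48 mm in diameter and 46 mm tall, 0.11 kg, z up along its axis. May be absent (None from the start).
- jar2_mid (a point): Centre (half-way up) of a squat jam jar with orange (apricot) content, pale label and brass-coloured lid: a cylinder 48 mm in diameter and 46 mm tall, 0.11 kg, z up along its axis. May be absent (None from the start).
- jar3_mid (a point): Centre (half-way up) of a squat jam jar with purple (blackcurrant) content, pale label and brass-coloured lid: a cylinder 48 mm in diameter and 46 mm tall, 0.11 kg, z up along its axis. May be absent (None from the start).
- jar4_mid (a point): Centre (half-way up) of a squat jam jar with golden (honey) content, pale label and brass-coloured lid: a cylinder 48 mm in diameter and 46 mm tall, 0.11 kg, z up along its axis. May be absent (None from the start).
- ramekin: Bystander: white round ramekin of dark green seeds, 60 mm diameter, 34 mm tall, among the jars. Origin centre of underside.
- mug: Bystander: blue mug, 76 mm diameter, 85 mm tall, with a handle. Origin centre of underside.
- spoon: Bystander: spoon lying on the counter beyond the work area.
- milk: Bystander: white milk bottle, 72 mm diameter, 200 mm tall. Origin centre of underside.
- cereal: Bystander: blue cereal box 55 x 140 mm, 190 mm tall. Origin centre of underside.
- sugar: Bystander: sugar jar with steel cap, 52 mm diameter, 110 mm tall. Origin centre of underside.
There are look-alikes about, which are no part of the job. What is shaped like the part that bears jar4_mid but pink is not meant. Leave any yellow look-alike of the part that bears tray_mid alone.

How it is judged:
By the outcome, as a careful person would: the job done as asked, in the order asked, and still so for the second after the job is handed in, with the robot touching nothing.
Of jar1, jar2, jar3, jar4 only 2 to 4 are there at a start; the rules pass over those that are not, and their reading is None.
At some moment in a run one of jar1, jar2, jar3, jar4 may be knocked a few centimetres aside while the robot is not near it.
It also fails if it takes over 210 s, if anything falls off the work surface, if the arm or the gripper's body presses on something with over 40 N, if the wrist force passes 120 N, or if a joint passes its speed limit or range.

## Working session

There is one attempt and no reset: what is moved stays moved. The work goes in short steps, each a Python script; the robot and the scene stay as the last script left them, time stands still between calls to the robot, and variables do not carry over. Pictures are saved under pics/ and viewed, about 12 in all and at most 16, crops included, and the job is handed in when it is done.

```bash
ls; mkdir -p pics
cat > h.py <<'E'
import numpy as np, cv2
from rig import manip as m
from scipy.spatial.transform import Rotation as R
def snap(name,fn,crop=None,scale=1):
    if name=="wrist":
        T=np.eye(4);T[:3,:3]=R.from_rotvec(m.get_ee_rot()).as_matrix();T[:3,3]=m.get_position()
    c=m.camera(name)
    c["c2w"]=T@c["mount"] if name=="wrist" else np.array(c["cam_to_world"])
    np.save("pics/%s.npy"%fn,{k:c[k] for k in c},allow_pickle=True)
    save(c,fn,crop,scale); return c
def load(fn): return np.load("pics/%s.npy"%fn,allow_pickle=True).item()
def save(c,fn,crop=None,scale=1):
    im=c["image"]
    if crop: u0,v0,u1,v1=crop; im=im[v0:v1,u0:u1]
    im=cv2.resize(im,None,fx=scale,fy=scale,interpolation=cv2.INTER_CUBIC)
    cv2.imwrite("pics/%s.png"%fn,im[:,:,::-1])
def pix2z(c,u,v,z):
    K=np.array([[c["fx"],0,c["cx"]],[0,c["fy"],c["cy"]],[0,0,1.]])
    p=np.array([(u-c["cx"])/c["fx"],(v-c["cy"])/c["fy"]]);d=p.copy()
    for _ in range(30): d=p/(1+c["k1"]*(d@d))
    r=c["c2w"][:3,:3]@np.array([d[0],d[1],1]);o=c["c2w"][:3,3]
    return o+r*(z-o[2])/r[2]
def proj(c,P):
    q=np.linalg.inv(c["c2w"])@np.append(P,1);d=q[:2]/q[2];d=d*(1+c["k1"]*(d@d))
    return np.array([c["fx"]*d[0]+c["cx"],c["fy"]*d[1]+c["cy"]])
def down(yaw):
    # tool x down; tool y (jaw axis) at angle yaw in world xy
    x=np.array([0,0,-1.]);y=np.array([np.cos(yaw),np.sin(yaw),0]);z=np.cross(x,y)
    return R.from_matrix(np.c_[x,y,z]).as_rotvec()
E
python3 - <<'E'
from h import *
for n in ("scene","side"):
    c=snap(n,n+"0",None,1.56); print(n,c["c2w"].round(3).tolist(),c["fx"],c["k1"])
print(R.from_rotvec(m.get_ee_rot()).as_matrix().round(2).tolist(),m.get_time())
E
```

```text
pics
scene [[0.435, 0.764, -0.477, 1.237], [0.9, -0.372, 0.225, -0.291], [-0.006, -0.528, -0.849, 1.27], [0.0, 0.0, 0.0, 1.0]] 448.8780188415141 -0.12033087006278488
side [[0.75, -0.398, 0.529, -0.203], [-0.661, -0.421, 0.621, -0.873], [-0.024, -0.815, -0.579, 0.941], [0.0, 0.0, 0.0, 1.0]] 420.99946139773397 -0.046109274930869824
[[-0.0, 0.26, 0.97], [-0.0, 0.97, -0.26], [-1.0, -0.0, -0.0]] 0.1
```

View pics/scene0.png

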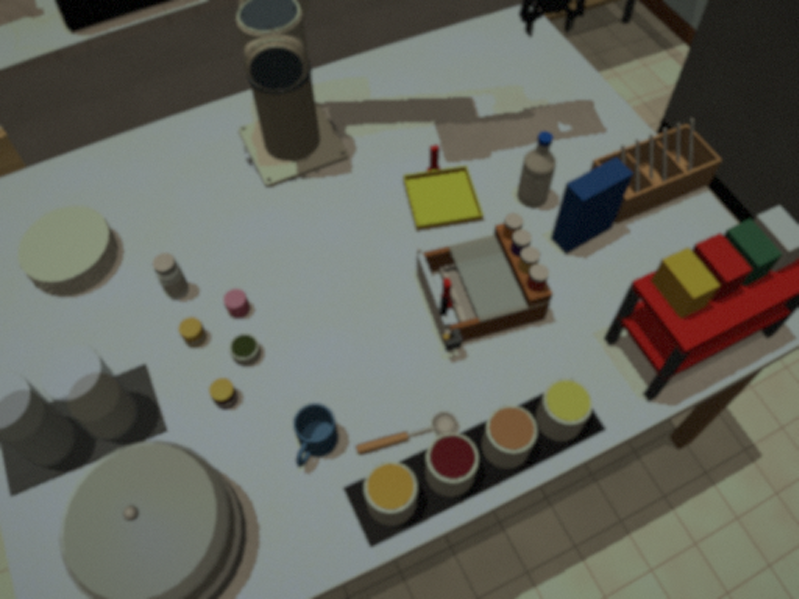

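View pics/side0.png

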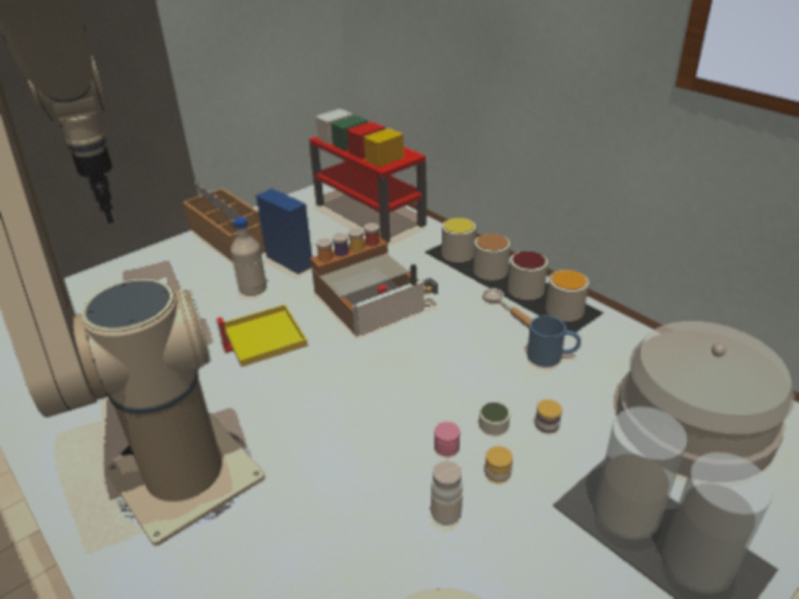

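Candidates (enlarged px, scene): brass-lid jars (191,330) and (223,392); pink look-alike (236,302), ramekin (245,348), sugar (170,275). The case is at (485,280), its red handle at (447,295) and the knob at about (455,335). The yellow look-alike tray, with its own red handle, is at (443,197). Next, a close crop check.

Run:
```python
from h import *
def cr(c,b,w,h): u0,v0,u1,v1=b; return cv2.resize(c["image"][v0:v1,u0:u1],(w,h),interpolation=cv2.INTER_CUBIC)
a=load("scene0");b=load("side0")
top=np.hstack([cr(a,(260,135,360,235),400,400),cr(b,(195,145,290,240),380,380) if 0 else cr(b,(195,140,290,235),400,400)])
bot=np.hstack([cr(a,(110,175,190,215+0),400,200),cr(b,(270,245,370,295),400,200)])
bot=np.hstack([cr(a,(110,180,174,264),152,200),cr(a,(110,180,174,264),152,200)[:, :0],cr(b,(272,250,368,318),282,200),])
bot=np.hstack([bot,np.zeros((200,800-bot.shape[1],3),np.uint8)])
cv2.imwrite("pics/crop1.png",np.vstack([top,bot])[:,:,::-1])
```

```text
(no output)
```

View pics/crop1.png

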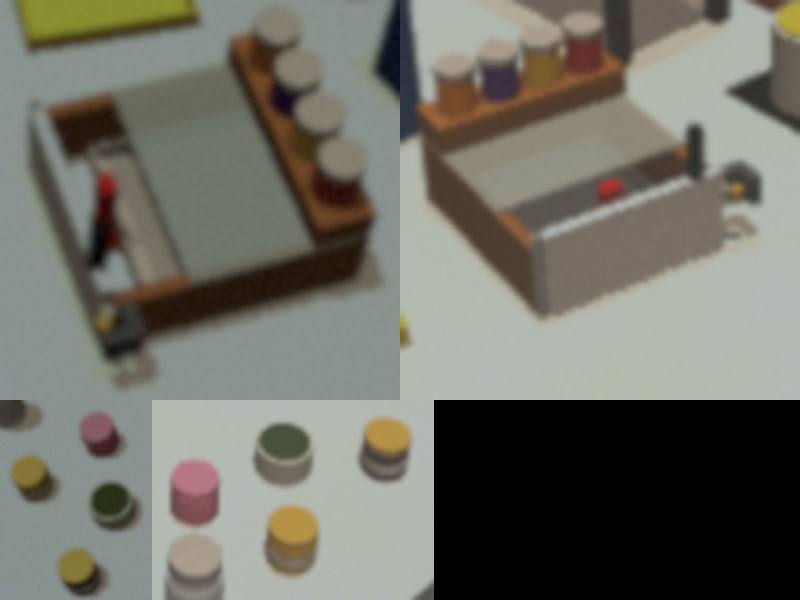

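Run:
```python
from h import *
a=load("scene0");b=load("side0")
A=lambda u,v,z:pix2z(a,260+u/4-.5,135+v/4-.5,z).round(3)[:2]
B=lambda u,v,z:pix2z(b,195+(u-400)/4.2105-.5,140+v/4.2105-.5,z).round(3)[:2]
A2=lambda u,v,z:pix2z(a,110+u/2.375-.5,180+(v-400)/2.38-.5,z).round(3)[:2]
B2=lambda u,v,z:pix2z(b,272+(u-152)/2.94-.5,250+(v-400)/2.94-.5,z).round(3)[:2]
print("hinge end top",A(37,103,.085),B(541,238,.085))
print("free end top",A(100,305,.085),B(720,183,.085))
print("knob top",A(106,217,.135),B(695,130,.135))
print("knob base",A(97,265,.085),B(695,180,.085))
print("handle top",A(106,182,.085),B(610,187,.085))
print("wall back corner bottom far-y",A(360,275,0))
print("roof front corners",A(113,97,.074),A(187,280,.074),B(440,152,.074),)
print("hinge bottom", B(541,315,0), "catch", A(122,322,.065),B(742,180,.065))
for n,p,q,z in (("jarA",(30,471),(293,524),.046),("jarB",(77,564),(387,436),.046),("ram",(112,500),(284,440),.034),("pink",(98,432),(195,478),.046)):
    print(n,A2(*p,z),B2(*q,z))
```

```text
hinge end top [0.488 0.106] [0.487 0.103]
free end top [0.676 0.065] [0.65 0.06]
knob top [0.635 0.089] [0.639 0.079]
knob base [0.644 0.079] [0.637 0.079]
handle top [0.58  0.121] [0.577 0.121]
wall back corner bottom far-y [0.705 0.295]
roof front corners [0.503 0.168] [0.681 0.139] [0.511 0.283]
hinge bottom [0.486 0.11 ] catch [0.687 0.079] [0.687 0.072]
jarA [ 0.43  -0.382] [ 0.424 -0.382]
jarB [ 0.586 -0.367] [ 0.58  -0.369]
ram [ 0.512 -0.297] [ 0.509 -0.294]
pink [ 0.412 -0.28 ] [ 0.398 -0.278]
```

Checks agree: the door, handle and roof points from both cameras fit a case origin near (0.576, 0.097) with its x axis at about 81°. There are two jars, A at (0.427,-0.382) and B at (0.583,-0.368). Next, wrist views to refine these.

Run:
```python
from h import *
o=np.radians(80.7)
m.move_to([0.53,-0.33,0.33],down(o)); c=snap("wrist","wj"); 
m.move_to([0.585,0.07,0.36],down(o)); d=snap("wrist","wc")
cv2.imwrite("pics/w2.png",np.vstack([cv2.resize(x["image"],None,fx=.78,fy=.78) for x in (c,)]+[])[:,:,::-1])
k=1.0
cv2.imwrite("pics/wcv.png",cv2.resize(d["image"],(800,600),interpolation=cv2.INTER_CUBIC)[:,:,::-1])
print(c["mount"].round(3).tolist(),m.get_time(),m.get_contact_force())
```

```text
[[-0.0, -0.323, 0.946, -0.12], [1.0, 0.0, 0.0, 0.0], [-0.0, 0.946, 0.323, -0.083], [0.0, 0.0, 0.0, 1.0]] 5.2083 [-0.53620477  0.22884637  0.19596274]
```

View pics/wcv.png

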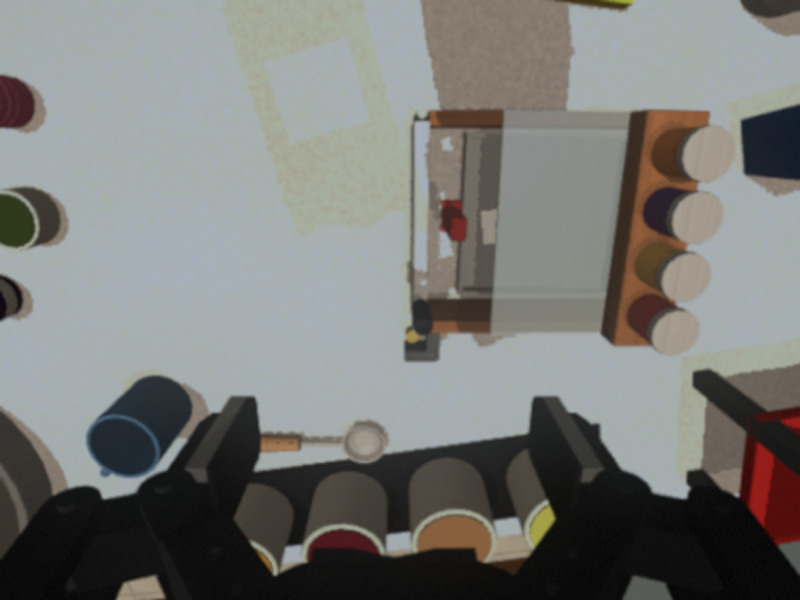

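View pics/w2.png

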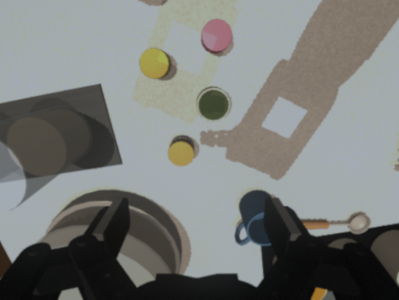

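Run:
```python
from h import *
d=load("wc");c=load("wj")
W=lambda u,v,z:pix2z(d,u/1.5625-.3,v/1.5625-.3,z)[:2].round(4)
J=lambda u,v,z:pix2z(c,u/.78,v/.78,z)[:2].round(4)
print("nadir",d["c2w"][:3,3],proj(d,[*d["c2w"][:2,3],0])*1.56)
print("roof",W(505,111,.074),W(491,332,.074)); print("handle",W(458,229,.085)); print("knob",W(425,324,.135))
print("back ledge corners: ",W(709,111,.07))
for n,u,v,z in (("A",154,62,.046),("B",181,153,.046),("pink",217,34,.046),("ram",214,103,.034)): print(n,J(u,v,z))
# refine lids by yellow mask
h=cv2.cvtColor(c["image"],cv2.COLOR_RGB2HSV)
mk=cv2.inRange(h,(15,130,120),(32,255,255)); n,l,s,ce=cv2.connectedComponentsWithStats(mk)
for i in range(1,n):
    if s[i,4]>300: print(s[i],ce[i],pix2z(c,*ce[i],.046)[:2].round(4))
P=lambda *p:(proj(d,p)*1.5625).round(0)
def cw(x,y,z,o,yaw): ex=np.array([np.cos(yaw),np.sin(yaw)]);ey=np.array([-ex[1],ex[0]]); q=o+x*ex+y*ey; return [*q,z]
for yaw in (80.,80.7,81.4,82.): 
  o=np.array([.576,.0965]);y=np.radians(yaw)
  print(yaw,"knobtop",P(*cw(-.006,-.065,.135,o,y)),"handle",P(*cw(.028,0,.085,o,y)),"hingeTop",P(*cw(-.006,.09,.085,o,y)),"roofL",P(*cw(.06,.097,.074,o,y)),"roofR",P(*cw(.06,-.097,.074,o,y)))
im=d["image"][65:235,250:370]; 
cv2.imwrite("pics/wcz.png",cv2.resize(im,None,fx=3.5,fy=3.5,interpolation=cv2.INTER_CUBIC)[:,:,::-1])
```

```text
nadir [0.50338336 0.08282896 0.47972285] [393.05515609 141.40613496]
roof [0.4939 0.1741] [0.6815 0.1439]
handle [0.58   0.1241]
knob [0.6397 0.0847]
back ledge corners:  [0.5181 0.3427]
A [ 0.4243 -0.3807]
B [ 0.5831 -0.3658]
pink [ 0.3996 -0.2755]
ram [ 0.5061 -0.2944]
[180  63  36  37 988] [197.06882591  81.56477733] [ 0.4266 -0.3817]
[218 183  30  28 604] [232.53476821 197.25496689] [ 0.5848 -0.3654]
80.0 knobtop [418. 324.] handle [458. 230.] hingeTop [420. 114.] roofL [502. 107.] roofR [485. 333.]
80.7 knobtop [419. 324.] handle [458. 229.] hingeTop [418. 114.] roofL [501. 106.] roofR [486. 332.]
81.4 knobtop [420. 324.] handle [458. 229.] hingeTop [417. 114.] roofL [499. 105.] roofR [488. 331.]
82.0 knobtop [420. 324.] handle [458. 228.] hingeTop [416. 114.] roofL [498. 104.] roofR [489. 331.]
```

View pics/wcz.png

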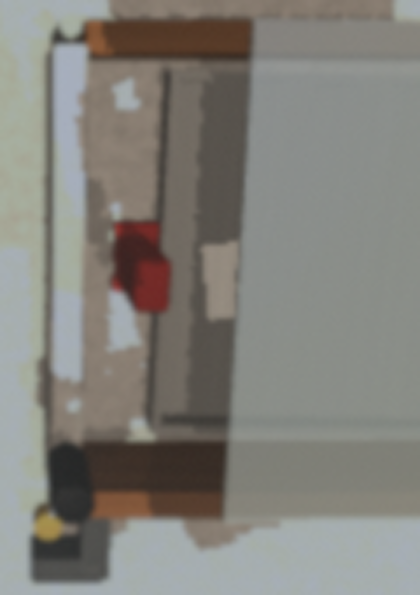

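Close view: white door top x≈65, knob top (72,500), red handle top (153,284), roof edge from (252,20) to (223,517). This puts the origin at (0.5764, 0.099), yaw 81°. Opening the door now.

```bash
cat >> h.py <<'E'
YAW=np.radians(81.0);O=np.array([.5764,.0992])
EX=np.array([np.cos(YAW),np.sin(YAW)]);EY=np.array([-EX[1],EX[0]])
def cw(x,y,z): return np.array([*(O+x*EX+y*EY),z])
def w2c(p): d=np.array(p[:2])-O; return np.array([d@EX,d@EY])
def knob(th,r=.155): return cw(-.006-r*np.sin(th),.09-r*np.cos(th),.118)
def F(): return m.get_contact_force().round(1) if hasattr(m.get_contact_force(),"round") else m.get_contact_force()
E
python3 - <<'E'
from h import *
ths=[.04,.08,.15,.3]+list(np.arange(.5,1.91,.2))+[1.9]
for t in ths: 
    q=m.solve_ik(knob(t),down(YAW-t))
    if q is None: print("noik",t)
    else: 
        if t in(.04,1.9): print(np.round(q,2))
m.command_gripper(.05,40)
p=knob(0); m.move_to(p+[0,0,.06],down(YAW)); m.servo_line(p,down(YAW))
m.command_gripper(0,60); print(m.get_width(),F())
mx=0
for t in ths:
    m.servo_line(knob(t),down(YAW-t),rate=.05 if t<.1 else .12); f=F(); print(round(t,2),f,round(m.get_width(),4))
print(m.get_time())
E
```

```text
[ 0.1   0.62  1.66 -0.    0.86 -1.27]
[-0.1   0.36  2.17 -0.    0.61  0.39]
0.014831738118616376 [-1.6 -1.5  6.4]
0.04 [ -4.1 -14.5   8.7] 0.0147
0.08 [-0.5 -0.7  6.3] 0.0145
0.15 [-1.5 -0.2  5.6] 0.0146
0.3 [-0.3  0.7  7. ] 0.0145
0.5 [-1.2  0.7  6. ] 0.0145
0.7 [-1.1  1.9  6.9] 0.0147
0.9 [-1.9  2.2  7.5] 0.0142
1.1 [-1.3  4.   7.6] 0.0148
1.3 [-1.1  6.2  8.5] 0.0143
1.5 [0.7 8.9 7.2] 0.015
1.7 [2.8 9.9 6.3] 0.0147
1.9 [4.8 9.1 5. ] 0.0145
1.9 [5.  9.4 6.3] 0.0146
12.05
```

Run:
```python
from h import *
m.command_gripper(.05); p=np.array(m.get_position()); m.servo_line(p+[0,0,.08])
h=np.array([.5803,.1241,.073]); print("handle case",w2c(h))
D=down(YAW-np.pi/2)
m.command_gripper(.05)
m.move_to(h+[0,0,.09],D); m.servo_line(h,D,rate=.1); print(F())
m.command_gripper(0,60); print(m.get_width(),F())
x0,y0=w2c(h)
for x in (0,-.1,-.21):
    m.servo_line(cw(x,y0+(0-y0)*min(1,(x0-x)/.1),.073),rate=.08); print(x,F(),m.get_width())
m.command_gripper(.06); m.servo_line(np.array(m.get_position())+[0,0,.12],rate=.2)
snap("scene","scene1",(140,100,380,280),3.3); print(m.get_time())
```

```text
handle case [2.52035341e-02 4.32336512e-05]
[-0.1 -0.1  0.6]
0.01950543826219812 [-0.6 -0.8  6. ]
0 [ 1.4 -0.6  7.1] 0.019413794218830042
-0.1 [1.5 3.6 6.1] 0.01897277553348537
-0.21 [2.6 4.5 7.4] 0.019308150060380808
20.3833
```

View pics/scene1.png

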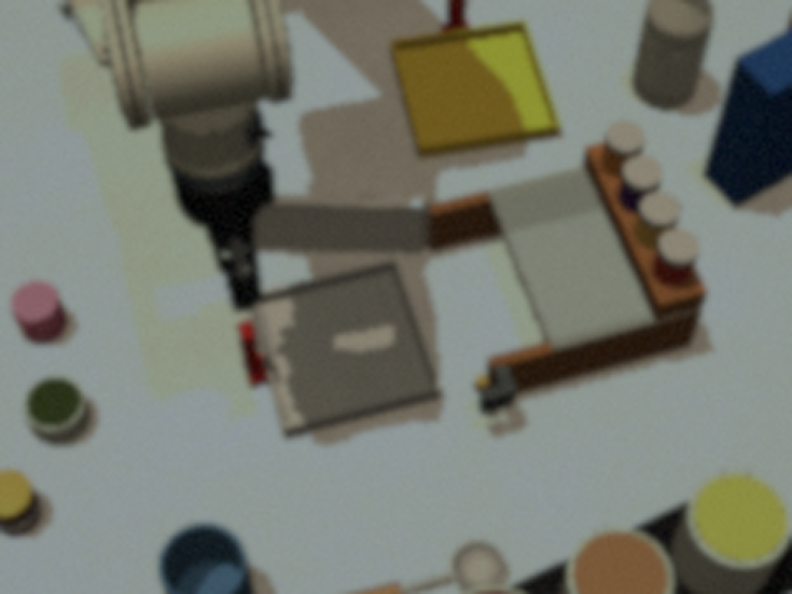

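The tray is fully out at case x≈-0.12 and the door is clear. Now the jars, re-measuring before each pick.

```bash
cat >> h.py <<'E'
def lids(tag,center=(.53,-.33),z=.33):
    m.move_to([*center,z],down(YAW-np.pi)); 
    c=snap("wrist",tag); hh=cv2.cvtColor(c["image"],cv2.COLOR_RGB2HSV)
    n,l,s,ce=cv2.connectedComponentsWithStats(cv2.inRange(hh,(15,130,90),(32,255,255)))
    return [(int(s[i,4]),pix2z(c,s[i,0]+s[i,2]/2-.5,s[i,1]+s[i,3]/2-.5,.046)[:2].round(4)) for i in range(1,n) if s[i,4]>250]
def pick(xy):
    D=down(YAW-np.pi); p=np.array([*xy,.034]); m.command_gripper(.068)
    m.move_to(p+[0,0,.11],D); m.servo_line(p,rate=.12); m.command_gripper(0,30); print("grip",m.get_width(),F())
    m.servo_line(p+[0,0,.13],rate=.15); print("lift",m.get_width(),F())
def place(y,x=-.115):
    D=down(YAW-np.pi); p=cw(x,y,.034+.006)
    m.move_to(p+[0,0,.09],D); m.servo_line(p,rate=.08); print("at",F()); m.servo_line(p-[0,0,.002],rate=.02); print("down",F())
    m.command_gripper(.06); m.servo_line(p+[0,0,.12],rate=.15)
E
python3 - <<'E'
from h import *
print("sugar",pix2z(load("scene0"),165/1.5625,262/1.5625,.11))
L=lids("wj2"); print(L)
B=min(L,key=lambda t:np.linalg.norm(t[1]-[.584,-.366])); print(B)
if np.linalg.norm(B[1]-[.584,-.366])<.08:
    pick(B[1]); 
print(m.get_time())
E
```

```text
sugar [ 0.30046288 -0.38218415  0.11      ]
[(674, array([ 0.4281, -0.3812]))]
(674, array([ 0.4281, -0.3812]))
21.55
```

```bash
sed -i 's/m.move_to(\[\*center,z\],down(YAW-np.pi))/m.move_to([*center,z],down(YAW))/' h.py
python3 - <<'E'
from h import *
print(proj(load("wj2"),[.584,-.366,.046]))
L=lids("wj3"); print(L)
B=min(L,key=lambda t:np.linalg.norm(t[1]-[.584,-.366])); print(B)
if np.linalg.norm(B[1]-[.584,-.366])<.012:
    pick(B[1]+[-.001,-.001]); place(-.034)
print(m.get_time())
E
```

```text
[274.19586142 110.3461253 ]
[(1001, array([ 0.4262, -0.3802])), (572, array([ 0.5842, -0.3658])), (489, array([ 0.9568, -0.155 ]))]
(572, array([ 0.5842, -0.3658]))
grip 0.04717660081061776 [-0.9  0.4  6.3]
lift 0.047177096804358366 [ 0.3  0.  -1.3]
at [ 0.3  0.3 -1.1]
down [-0.4  0.6  5.6]
33.6417
```

Run:
```python
from h import *
L=lids("wj4",(.5,-.3)); print(L)
A=min(L,key=lambda t:np.linalg.norm(t[1]-[.4265,-.381])); 
if np.linalg.norm(A[1]-[.4265,-.381])<.012:
    pick(A[1]); place(.034)
    p=cw(-.15,0,.35); m.move_to([.55,-.22,.33],down(YAW)); snap("wrist","wt",None,1.0)
snap("scene","scene2"); a=load("scene2")["image"]; w=load("wt")["image"] 
cv2.imwrite("pics/v2.png",np.hstack([cv2.resize(a,(400,300)),cv2.resize(w,(400,300))])[:,:,::-1])
print(m.get_time())
```

```text
[(992, array([ 0.4258, -0.38  ])), (772, array([ 0.5829, -0.0585])), (314, array([ 0.942 , -0.1376]))]
grip 0.0471787771620909 [-0.4  0.6  5.9]
lift 0.047448178128721 [ 0.  -0.4 -2. ]
at [-0.3  0.2 -0.3]
down [-1.8 -0.1  6.1]
49.1333
```

View pics/v2.png

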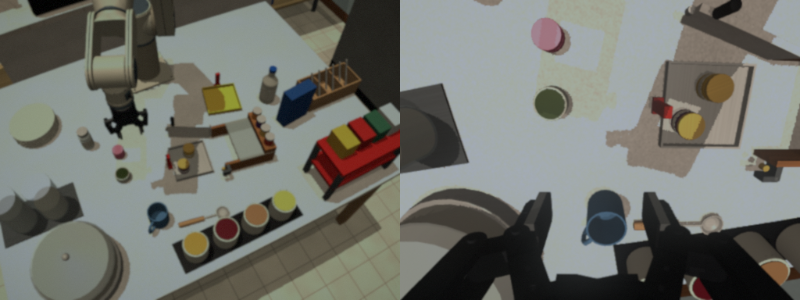

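Run:
```python
from h import *
save(load("wt"),"wtz",(320,60,512,210),4)
```

```text
(no output)
```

View pics/wtz.png

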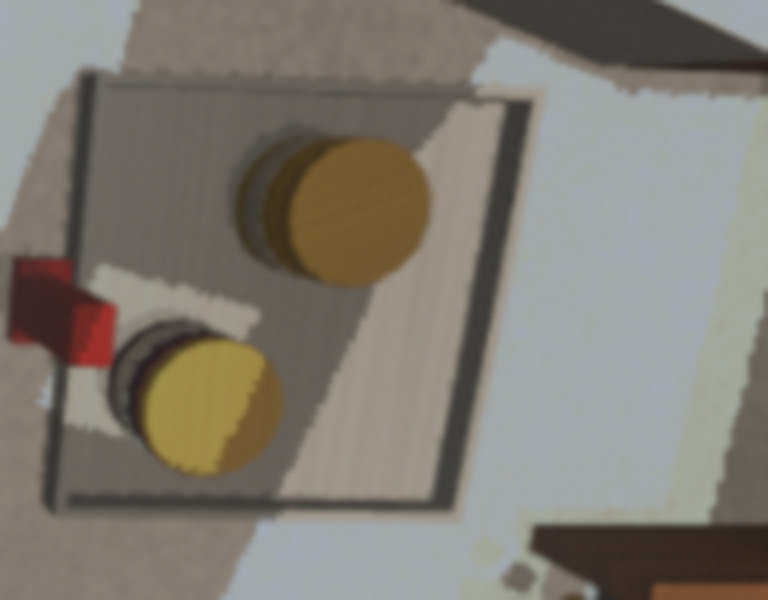

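Both jars stand upright on the tray; B was knocked forward about 4 cm but is still well inside. Pushing the tray home slowly.

Run:
```python
from h import *
c=load("wt"); z=lambda u,v,h:pix2z(c,320+u/4-.5,60+v/4-.5,h)[:2]
h=z(95,332,.085); print("handle",h.round(4),w2c(h).round(4))
for u,v in ((85,75),(52,512),(530,100),(455,512)): print(w2c(z(u,v,.02)).round(4))
hc=w2c(h); D=down(YAW-np.pi/2)
if abs(hc[0]+.21)<.01 and abs(hc[1])<.008:
    m.command_gripper(.05); p=cw(-.21,hc[1]/2,.073)
    m.move_to(p+[0,0,.12],D); m.servo_line(p,D,rate=.1); print(F()); m.command_gripper(0,60); print(m.get_width(),F())
    m.servo_line(cw(-.16,0,.073),rate=.04); print(F())
    m.servo_line(cw(-.05,0,.073),rate=.05); print(F())
    m.servo_line(cw(.022,0,.073),rate=.04); f0=np.array(F()); print(f0)
    x=.022
    while x<.034:
        x+=.001; m.servo_line(cw(x,0,.073),rate=.02); f=np.array(F()); print(round(x,3),f,w2c(m.get_position()).round(4))
        if (f-f0)[:2]@EX<-6: break
print(m.get_time())
```

```text
handle [ 0.5434 -0.1074] [-0.2092  0.0003]
[-0.2006  0.0757]
[-0.1994 -0.077 ]
[-0.0462  0.0705]
[-0.0458 -0.0768]
[ 0.3 -0.1 -0.1]
0.01883490924910589 [-0.3 -0.3  6.4]
[-1.2 -7.   6. ]
[-0.8 -9.4  6.8]
[-2.1 -9.1  7.9]
0.023 [-1.6 -9.8  8. ] [ 0.0215 -0.0003]
0.024 [ -1.6 -10.1   7.7] [ 0.0224 -0.0003]
0.025 [-1.2 -9.7  8.5] [ 0.0234 -0.0003]
0.026 [-1.4 -9.8  8.5] [ 0.0244 -0.0003]
0.027 [ -1.8 -11.    8.2] [ 0.0254 -0.0003]
0.028 [ -1.7 -10.    8.5] [ 0.0264 -0.0003]
0.029 [-2.4 -9.9  8.3] [ 0.0274 -0.0003]
0.03 [-2.3 -9.8  8. ] [ 0.0284 -0.0003]
0.031 [ -1.8 -10.4   8. ] [ 0.0294 -0.0003]
0.032 [-2.6 -9.8  8.8] [ 0.0304 -0.0003]
0.033 [ -1.1 -14.1   9.5] [ 0.0309 -0.0004]
0.034 [ -0.2 -18.3   8.4] [ 0.031  -0.0007]
61.3667
```

Run:
```python
from h import *
m.servo_line(cw(.030,0,.073),rate=.02); print(F(),w2c(m.get_position()))
m.command_gripper(.04); m.servo_line(np.array(m.get_position())+[0,0,.13],rate=.12)
m.move_to([.59,.0,.36],down(YAW)); c=snap("wrist","wh",(150,30,450,250),2.6); print(proj(c,knob(1.9)+[0,0,.017]),m.get_time())
```

```text
[0.7 0.1 6.4] [ 0.0302619  -0.00074875]
[194.62763312   1.99598735] 64.9083
```

View pics/wh.png

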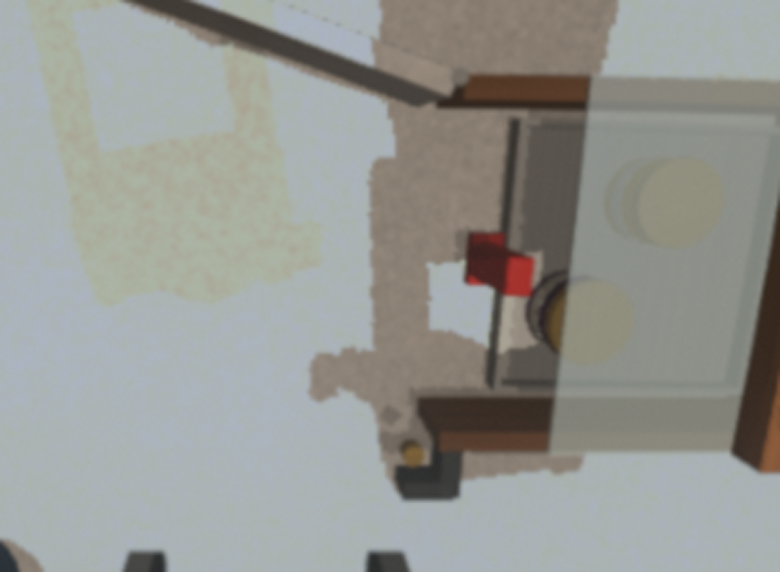

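Tray home, both jars upright under the roof, and handle (515,270) inside the doorway. Closing the door.

Run:
```python
from h import *
m.command_gripper(.06,40); t=1.9; p=knob(t)
m.move_to(p+[0,0,.09],down(YAW-t)); m.servo_line(p,rate=.1); print(F()); m.command_gripper(0,60); print(m.get_width(),F())
assert m.get_width()>.01
for t in list(np.arange(1.7,.25,-.2))+[.2,.12,.08,.05,.03,.015,0,-.01,-.02]:
    m.servo_line(knob(t),down(YAW-t),rate=.04 if t<.13 else .1); print(round(t,3),F(),w2c(m.get_position()).round(4))
print(m.get_time())
```

```text
[-0.6  0.7  0.1]
0.014302999437525709 [-0.4 -0.1  4.8]
1.7 [-1.1 -3.8  8.3] [-0.1601  0.1096]
1.5 [-1.5 -7.7  7.2] [-0.1612  0.0785]
1.3 [ 1.8 -9.6  4.9] [-0.1562  0.0476]
1.1 [ 2.2 -8.9  1.7] [-0.145   0.0182]
0.9 [ 6.2 -9.5  0.9] [-0.1282 -0.0083]
0.7 [ 6.5 -9.5 -1. ] [-0.1064 -0.0308]
0.5 [ 8.  -7.3 -0.7] [-0.0806 -0.0485]
0.3 [ 9.9 -5.8 -1.8] [-0.0517 -0.0607]
0.2 [10.2 -4.7 -2.6] [-0.0365 -0.0645]
0.12 [ 9.9 -3.8 -3.4] [-0.0244 -0.0665]
0.08 [10.  -3.6 -2.6] [-0.0181 -0.0671]
0.05 [10.  -2.4 -2.9] [-0.0139 -0.0673]
0.03 [11.4  1.2 -3.2] [-0.0101 -0.0674]
0.015 [10.3  4.3 -4.1] [-0.0071 -0.0675]
0 [ 9.5 -4.4 -1.6] [-0.0061 -0.0675]
-0.01 [  9.2 -10.1  -1.1] [-0.0059 -0.0675]
-0.02 [  8.2 -16.6  -0.3] [-0.0057 -0.0675]
74.625
```

Run:
```python
from h import *
m.servo_line(knob(0),down(YAW),rate=.02); print(F())
m.command_gripper(.04); m.servo_line(knob(0)+[0,0,.1],rate=.12)
m.move_to([.585,.0,.36],down(YAW)); c=snap("wrist","we"); m.move_to([.3,-.35,.35],down(YAW)); s=snap("side","se");sc=snap("scene","sce")
cr=lambda c,b,w,h:cv2.resize(c["image"][b[1]:b[3],b[0]:b[2]],(w,h),interpolation=cv2.INTER_CUBIC)
cv2.imwrite("pics/end.png",np.vstack([np.hstack([cr(c,(250,30,450,230),400,400),cr(s,(190,140,290,240),400,400)]),cr(sc,(0,100,512,228),800,200)])[:,:,::-1])
print(F(),m.get_time())
```

```text
[10.2 -4.1 -2.5]
[-0.8  0.1 -0.1] 78.8167
```

View pics/end.png

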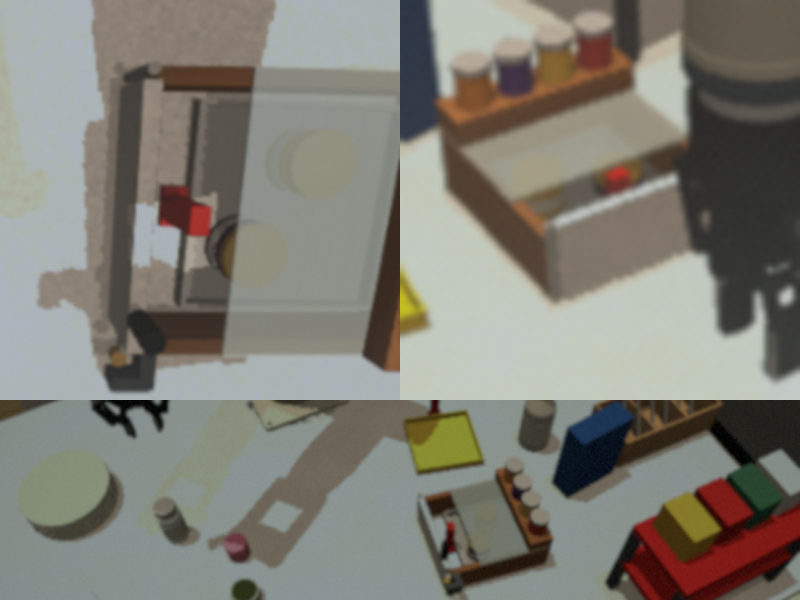

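The door is shut flush against the wall fronts, the tray is home with both jars upright under the roof, and no brass-lidded jar is left on the counter. Handing in.

```bash
python3 -c "
from h import *
print(m.get_time(),F()); m.sign_off()"
```

```text
78.8167 [-0.8  0.1 -0.1]
the job is handed in; nothing more can be done
```

The jam case is restocked and I handed the job in at 78.8 s, with the arm clear of everything. I opened the door past the catch to 1.9 rad and drew the tray fully out by its red handle. I stood both jars that were on the counter (purple and golden/orange) upright on the tray. Then I pushed the tray in until it touched the back wall and pushed the door shut through the catch.

- **Final pictures:** they show the door flush with the case, the tray home, and both jars upright under the roof. The other crockery that shows in them, including the pink and yellow look-alikes, looks to be where it was; I did not measure the bystanders again.
- **Catch:** I have no direct reading of the click. I judged it from the force at the knob reversing between about 0.03 and 0.015 rad, then rising firmly at the stop.
- **Oddities:** the purple jar shifted about 4 cm towards the handle after I set it on the tray, probably the announced knock. It stayed upright and inside, so I left it there. My handle position was 1 to 2 mm off the stated home position, within calibration, so I relied on contact with the back wall instead.

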